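# Final star-order pass on a vacuum chamber cover

### The arm

A 6-joint arm with a two-finger parallel gripper is mounted at the origin on the work surface. World frame = base frame: x ahead of the robot, y to its left, z up, the work surface at z = 0. Lengths are in mm, angles in rad, forces in N, time in s.
With the tool pointing down it reaches from about 250 to 725 mm from the base axis. Payload 4 kg.
Tool frame: the origin (TCP) lies midway between the tips of the shut fingers; the grasp point (between the pads) lies 19 mm behind it; z points along the fingers, y is the line along which they close (so a half turn about z gives the same grasp; the last joint's range is limited). The gripper opens to 85 mm and grips with 20 to 120 N. Pads are 22 mm wide; open, the fingers measure 114 mm over their backs; the gripper's body (76 mm by 85 mm) begins 54 mm behind the grasp point. The pads swing forward as they close: fully open they stand 13 mm farther back than shut.
Start: joints at [1.249, 0.241, 0.005, 1.335, 0, 1.571], TCP at [158.135, 474.334, 231.306] pointing down, gripper open.
Joint ranges: [-2.72, 2.72], [-1.05, 1.87], [-1.09, 1.28], [-1.99, 2.15], [-1.42, 1.44], [-3.14, 3.14]. Speed limits (rad/s): [2.79, 2.79, 3.14, 3.14, 3.14, 3.14].

### API

Orientations are given as a unit quaternion [w, x, y, z].
In Python, from workcell import move_to, line_to, move_joints, set_gripper, sleep, solve_ik, observe, read_camera, get_calibration, Unreachable, sign_off gives the robot as it stands. Calls block until the motion is done:
- move_to(position, orientation): joint-space move of the TCP to a pose.
- line_to(position, rot=None, max_speed=150): straight line of the TCP; rot=None keeps the orientation; max_speed is the mean speed in mm/s.
- move_joints(angles): joint-space move.
- set_gripper(opening, force=None): opening from 0.0 (shut) to 1.0 (fully open); force is the grip in N (None keeps the last); returns when the fingers have stopped.
- sleep(seconds).
- solve_ik(position, orientation): joint angles nearest the present ones, or None.
- observe(): the state.
- read_camera(name): name is "scene" or "top"; returns the picture (400x640x3 uint8, red, green, blue); there is no depth.
- get_calibration(name): a dict with "intrinsics" (3x3 intrinsics, pixels), "distortion" ([k1, k2, p1, p2, k3] as OpenCV has them; the pictures are not rectified), "camera_from_world" (4x4, takes a point from world to camera coordinates). Camera axes: x right, y down, z forward; pixel columns grow to the right and rows downward; lengths in mm; the calibration is good to about 2 mm. A picture is of the moment at which its call begins. get_calibration takes no time and is no camera call.
A pose or a line that the arm cannot do raises Unreachable and nothing moves.
- sign_off(): hands the job in; it is judged then, once.
The state is a dict: "t": time; "joint_positions": joint angles; "qvel": joint speeds; "tau": joint torques, N m; "eef_pos": TCP position; "ee_rot": TCP orientation; "contact_force": force on the tool from outside, world axes, zero at the start; "moment": the same for the moment, N m; "width": opening from 0.0 (shut) to 1.0 (fully open); "grasp_force": force on a finger pad.
Only numpy, scipy, OpenCV 4.12 (cv2) and the standard library are available. Lean on these libraries where they do the work, as an engineer would, in place of code of your own. Each camera call takes 0.05 s, during which the arm holds its last target. There are 200 camera calls.

### The job

The round cover of the vacuum chamber on the optical table is held by four T-knobs that have had their first pass. Make the final pass in star order: turn one knob clockwise the little that is left until it is fully home, with its bar pointing straight at the opposite knob, next do that opposite knob, and then the other two. Leave all four fully home.

Things in the scene. Friction and masses are not known exactly. Their poses are not given: they have to be found in the camera images.
- knob1: Aluminium T-knob on the dark round cover, one of 4 alike in a square, 85 mm from its centre, numbered anticlockwise from above; knob 3 stands straight across, 170 mm away. Grip bar 52 long, 14 thick, 30 mm high on a round hub 30 wide, 10 high. Origin: on the turning axis, under the hub, 87 mm over the table; x along the bar, z up. Pinch the bar's thickness about 30 mm above the origin.
- knob2: As knob1; knob 4 stands straight across. Every knob turns clockwise seen from above to tighten, stays at one height and stays where left, against steady friction of about 0.08 N m. Fully home it meets a firm stop and its bar lies on the line to the knob straight across, its x axis pointing at that knob; at the start each lacks 30 to 70 degrees of this. The bar spans 10 to 40 mm above the origin.
- knob3: As knob1; knob 1 stands straight across. The cover is 232 mm across, its top 75 mm above the table; each knob stands on a fixed collar 26 mm across and 12 mm high. A loose flat cap, 54 mm across and 12 mm high, lies at the cover's centre and is not part of the job.
- knob4: As knob1; knob 2 stands straight across. The chamber with its four knobs may stand turned up to 45 degrees either way, so find the knobs by their bars. The small square box with round thumbscrews nearby is not part of the job.
There are look-alikes about, which are no part of the job. Leave any red or yellow look-alike of the part that bears knob1 alone.

How it is judged (in metres and radians):
On the way, in this order (a step that is already met when the one before it is completed fails the run):
1. one knob is fully home while the other three are not yet (((y of knob3 in the frame of knob1 between -0.035 and 0.035 m and not (y of knob4 in the frame of knob2 between -0.035 and 0.035 m) and not (y of knob1 in the frame of knob3 between -0.035 and 0.035 m) and not (y of knob2 in the frame of knob4 between -0.035 and 0.035 m)) or (not (y of knob3 in the frame of knob1 between -0.035 and 0.035 m) and y of knob4 in the frame of knob2 between -0.035 and 0.035 m and not (y of knob1 in the frame of knob3 between -0.035 and 0.035 m) and not (y of knob2 in the frame of knob4 between -0.035 and 0.035 m)) or (not (y of knob3 in the frame of knob1 between -0.035 and 0.035 m) and not (y of knob4 in the frame of knob2 between -0.035 and 0.035 m) and y of knob1 in the frame of knob3 between -0.035 and 0.035 m and not (y of knob2 in the frame of knob4 between -0.035 and 0.035 m)) or (not (y of knob3 in the frame of knob1 between -0.035 and 0.035 m) and not (y of knob4 in the frame of knob2 between -0.035 and 0.035 m) and not (y of knob1 in the frame of knob3 between -0.035 and 0.035 m) and y of knob2 in the frame of knob4 between -0.035 and 0.035 m))), for 0.2 s.
2. that knob and the one opposite it are home while the other two are not yet (((y of knob3 in the frame of knob1 between -0.035 and 0.035 m and not (y of knob4 in the frame of knob2 between -0.035 and 0.035 m) and y of knob1 in the frame of knob3 between -0.035 and 0.035 m and not (y of knob2 in the frame of knob4 between -0.035 and 0.035 m)) or (not (y of knob3 in the frame of knob1 between -0.035 and 0.035 m) and y of knob4 in the frame of knob2 between -0.035 and 0.035 m and not (y of knob1 in the frame of knob3 between -0.035 and 0.035 m) and y of knob2 in the frame of knob4 between -0.035 and 0.035 m))), for 0.2 s.
At the end, for the whole second after the job is handed in: All four knobs are fully home: each bar points at the opposite knob to within 35 mm sideways over the 170 mm between them (about 12 degrees) (y of knob3 in the frame of knob1 between -0.035 and 0.035 m and y of knob4 in the frame of knob2 between -0.035 and 0.035 m and y of knob1 in the frame of knob3 between -0.035 and 0.035 m and y of knob2 in the frame of knob4 between -0.035 and 0.035 m); the robot touches nothing.
It also fails if it takes over 58 s, if anything falls off the work surface, if the arm or the gripper's body presses on something with over 40 N, if the wrist force passes 120 N, or if a joint passes its speed limit or range.

## Working session

There is one attempt and no reset: what is moved stays moved. The work goes in short steps, each a Python script; the robot and the scene stay as the last script left them, time stands still between calls to the robot, and variables do not carry over. Pictures are saved under pics/ and viewed, at most 10 in all, crops included, and the job is handed in when it is done.

```bash
mkdir -p pics; python3 - <<'E'
from workcell import *
import cv2,numpy as np
for n in("scene","top"):
    im=read_camera(n); cv2.imwrite(f"pics/{n}0.png",im[:,:,::-1]); c=get_calibration(n)
    print(n,np.round(c["intrinsics"],1).tolist(),c["distortion"],np.round(c["camera_from_world"],3).tolist())
print(observe()["t"])
E
```

```text
scene [[393.7, 0.0, 320.2], [0.0, 393.7, 201.5], [0.0, 0.0, 1.0]] [-0.05372588  0.          0.          0.          0.        ] [[-0.524, 0.851, 0.003, 180.186], [0.708, 0.438, -0.553, -319.025], [-0.472, -0.288, -0.833, 1490.841], [0.0, 0.0, 0.0, 1.0]]
top [[416.4, 0.0, 327.1], [0.0, 416.4, 198.7], [0.0, 0.0, 1.0]] [-0.01046019  0.          0.          0.          0.        ] [[0.003, -1.0, -0.028, 88.21], [-0.996, -0.0, -0.091, 472.594], [0.091, 0.028, -0.995, 1226.868], [0.0, 0.0, 0.0, 1.0]]
0.1
```

View pics/top0.png

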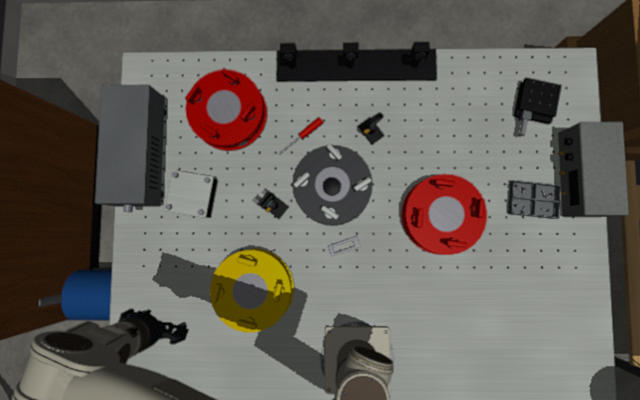

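View pics/scene0.png

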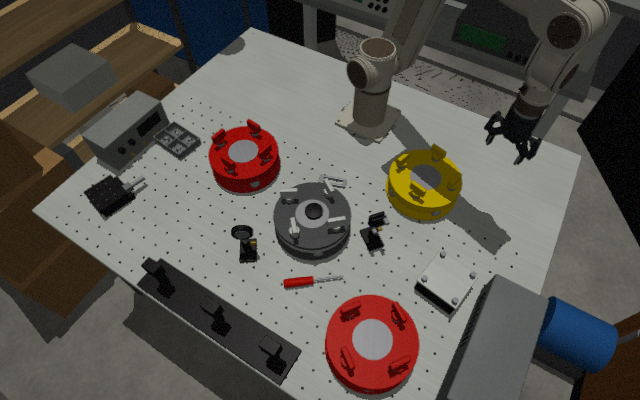

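The dark cover is centred at about (333,184) in the top view. Its knobs are near (334,153), (363,184), (329,212) and (303,180), and post mounts stand close by at (270,203) and (372,127). I'll measure the bars next.

```bash
cat > h.py <<'E'
from workcell import *
import cv2,numpy as np
def ray(n,px,z):
    c=get_calibration(n);T=c["camera_from_world"];R=T[:3,:3]
    u=cv2.undistortPoints(np.float64(px).reshape(-1,1,2),c["intrinsics"],c["distortion"]).reshape(-1,2)
    d=np.c_[u,np.ones(len(u))]@R; o=-R.T@T[:3,3]
    return (o+d*((z-o[2])/d[:,2])[:,None])[:,:2]
def proj(n,P):
    c=get_calibration(n);T=c["camera_from_world"]
    return cv2.projectPoints(np.float64(P).reshape(-1,1,3),cv2.Rodrigues(T[:3,:3])[0],T[:3,3],c["intrinsics"],c["distortion"])[0].reshape(-1,2)
def bars(im,center,thr=165,n="top",z=127):
    m=(im.min(2)>thr).astype(np.uint8)
    k,l,s,c=cv2.connectedComponentsWithStats(m,connectivity=4); out=[]
    for i in range(1,k):
        if s[i,4]<12: continue
        w=ray(n,c[i:i+1],z)[0]
        if not 50<np.hypot(*(w-center))<115: continue
        ys,xs=np.where(l==i); W=ray(n,np.c_[xs,ys],z)
        q=W-W.mean(0);e,v=np.linalg.eigh(q.T@q/len(q))
        out.append((W.mean(0),np.degrees(np.arctan2(v[1,1],v[0,1]))%180,np.ptp(q@v[:,1]),np.ptp(q@v[:,0]),s[i,4],c[i]))
    return out
E
python3 - <<'E'
from h import *
im=cv2.imread("pics/top0.png")[:,:,::-1]; c=ray("top",[[333,184]],75)[0]; print(c)
for thr in(140,165,190):
    print(thr)
    for b in bars(im,c,thr): print(np.round(b[0]),*[round(float(x),1) for x in b[1:5]],np.round(b[5],1))
a=cv2.resize(im[135:235,283:383],(400,400),interpolation=cv2.INTER_CUBIC)
s=cv2.imread("pics/scene0.png")[170:270,262:362]; s=cv2.resize(s,(400,400),interpolation=cv2.INTER_CUBIC)
cv2.imwrite("pics/c1.png",np.hstack([a[:,:,::-1],s]))
E
```

```text
[510.11905061  70.74450463]
140
[595.  67.] 43.5 45.8 9.8 55.0 [334.2 151.4]
[609.  18.] 75.1 37.8 11.6 32.0 [351.7 146.5]
[516. 158.] 131.8 47.1 9.0 56.0 [301.2 179.4]
[504. -10.] 122.6 46.7 9.3 59.0 [362.2 183.9]
[506. 148.] 134.9 17.6 4.0 13.0 [304.6 183.2]
[427.  79.] 57.1 46.5 17.6 72.0 [329.7 211.7]
[416.  84.] 58.8 13.6 6.1 13.0 [327.8 215.7]
165
[500.  -6.] 122.3 32.2 5.3 22.0 [360.5 185.3]
[422.  75.] 55.2 31.9 4.0 19.0 [331.1 213.5]
190
```

View pics/c1.png

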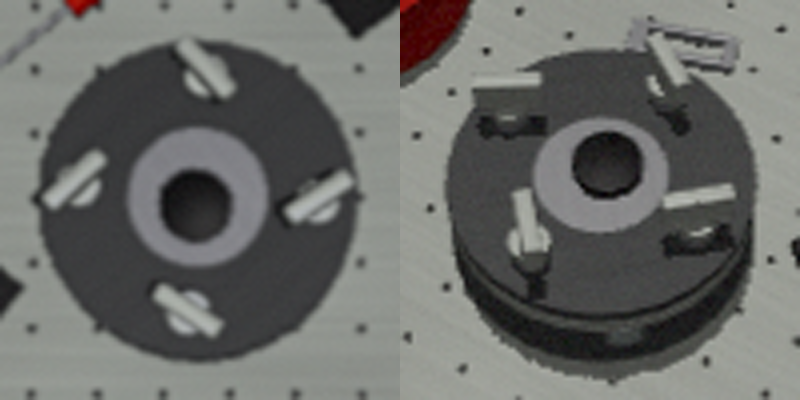

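Bar headings minus home headings come to about 47, 46, 61 and 37°, all consistent with the stated 30–70° range. The square fit puts the centre at (510.5, 73.5), turned -4°. I'll turn the first knob now.

```bash
cat >> h.py <<'E'
from scipy.spatial.transform import Rotation as Ro
C=np.array([510.5,73.5]);PHI=-4.1
K={"A":(0,43.5),"B":(90,131.8),"C":(180,57.1),"D":(270,122.6)}
def quat(th):  # tool down, tool x along heading th (deg)
    return Ro.from_euler("ZX",[th,180],degrees=True).as_quat(scalar_first=True)
def turn(k,zg=98,zs=190):
    a,th0=K[k]; u=np.radians(a+PHI); p=C+85*np.array([np.cos(u),np.sin(u)])
    home=(a+PHI)%180; d=-((th0-home)%180)
    best=None
    for off in(0,180):
        q=solve_ik([*p,zg],quat(th0+off)); 
        if q is None: continue
        e=solve_ik([*p,zg],quat(th0+off-1)); s=np.sign((e[5]-q[5]))
        end=q[5]+s*np.radians(-d+10)
        if abs(end)<3.1 and (best is None or abs(q[5])+abs(end)<best[0]): best=(abs(q[5])+abs(end),off,s)
    _,off,s=best
    set_gripper(0.5,25)
    move_to([*p,zs],quat(th0+off)); line_to([*p,zg]); set_gripper(0.0)
    o=observe(); print(k,"d",round(d,1),"w",round(o["width"],3),"F",np.round(o["contact_force"],1),"M",np.round(o["moment"],2))
    q0=np.array(o["joint_positions"]); 
    done=0; m0=None
    while done<-d+8:
        done=-d-8 if done==0 else done+2
        q=q0.copy(); q[5]+=s*np.radians(done); move_joints(q); o=observe(); m=o["moment"][2]
        m0=m if m0 is None else m0
        print(round(done,1),"Mz",round(m,2),"F",np.round(o["contact_force"],1))
        if abs(m-m0)>0.5: break
    set_gripper(0.5); line_to([*p,zs]); print("t",round(observe()["t"],2))
E
python3 - <<'E'
from h import *
turn("A")
j=observe()["joint_positions"]; move_joints([1.249,*j[1:]]) 
im=read_camera("top");cv2.imwrite("pics/top1.png",im[:,:,::-1])
for b in bars(im,C,140): print(np.round(b[0]),*[round(float(x),1) for x in b[1:5]])
cv2.imwrite("pics/c2.png",cv2.resize(im[135:235,283:383,::-1],(500,500),interpolation=cv2.INTER_CUBIC));print(observe()["t"])
E
```

```text
A d -47.6 w 0.157 F [ 1.5 -1.6  3.4] M [-0.28 -0.19  0.03]
39.6 Mz -0.07 F [ 1.9 -1.8  0.1]
41.6 Mz -0.11 F [ 2.1 -3.4 -0.7]
43.6 Mz -0.0 F [ 2.8 -3.2 -0.4]
45.6 Mz -0.13 F [ 2.8 -5.9  0.6]
47.6 Mz 0.0 F [ 2.9 -4.2 -0.4]
49.6 Mz 0.87 F [ 3.4 -6.1 -0.3]
t 6.95
[593.  66.] 178.0 45.5 16.5 65.0
[609.  20.] 71.8 37.8 9.9 30.0
[516. 158.] 132.1 47.1 8.6 55.0
[504. -10.] 122.6 46.7 9.3 59.0
[506. 148.] 134.9 17.6 4.0 13.0
[427.  79.] 57.6 46.5 17.0 71.0
[416.  84.] 58.8 13.6 6.1 13.0
9.3
```

View pics/c2.png

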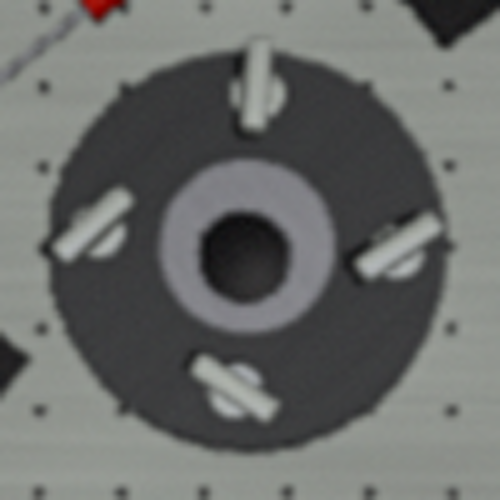

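The upper knob, at (257,88) in the crop, now points at the opposite knob, and the stop showed up as a moment of 0.87 N m. The other three knobs haven't moved. Next is the opposite knob, C.

```bash
python3 - <<'E'
from h import *
turn("C");sleep(.2)
turn("B"); turn("D")
j=observe()["joint_positions"]; move_joints([1.249,*j[1:]]) 
im=read_camera("top")
for b in bars(im,C,140): print(np.round(b[0]),*[round(float(x),1) for x in b[1:5]])
cv2.imwrite("pics/c3.png",cv2.resize(im[135:235,283:383,::-1],(500,500),interpolation=cv2.INTER_CUBIC));print(observe()["t"])
E
```

```text
C d -61.2 w 0.155 F [ 1.2 -1.5  4.8] M [-0.22 -0.08 -0.01]
53.2 Mz -0.08 F [ 1.9 -3.1  0.5]
55.2 Mz -0.09 F [ 3.7 -3.9 -0.5]
57.2 Mz -0.05 F [ 3.2 -4.  -0.2]
59.2 Mz -0.11 F [ 3.1 -4.6 -0.3]
61.2 Mz -0.0 F [ 3.3 -4.9  0.1]
63.2 Mz 0.75 F [ 3.  -4.6 -0.7]
t 15.89
B d -45.9 w 0.155 F [-1.2 -1.4  7. ] M [-0.24  0.3  -0.07]
37.9 Mz -0.04 F [ 1.8  0.8 -0.9]
39.9 Mz 0.0 F [ 2.7  1.4 -1.8]
41.9 Mz -0.09 F [ 4.1  1.1 -2. ]
43.9 Mz -0.07 F [ 4.5  0.6 -2.9]
45.9 Mz -0.07 F [ 5.1  1.8 -5.1]
47.9 Mz 0.72 F [ 6.   1.  -3.4]
t 22.48
D d -36.7 w 0.157 F [-1.9 -0.6  5.5] M [-0.1   0.4  -0.03]
28.7 Mz -0.08 F [ 1.3  0.7 -0.8]
30.7 Mz -0.06 F [ 1.3  0.1 -0.4]
32.7 Mz -0.14 F [ 1.7 -0.1 -0.9]
34.7 Mz -0.08 F [ 1.2  0.5 -0.1]
36.7 Mz -0.02 F [ 3.   1.2 -1.4]
38.7 Mz 0.71 F [ 2.5  0.2 -1. ]
t 28.63
[593.  66.] 178.4 45.4 16.5 64.0
[516. 158.] 85.1 45.0 9.0 55.0
[504. -10.] 86.7 46.9 9.6 61.0
[425.  77.] 176.8 44.3 17.1 75.0
30.825
```

View pics/c3.png

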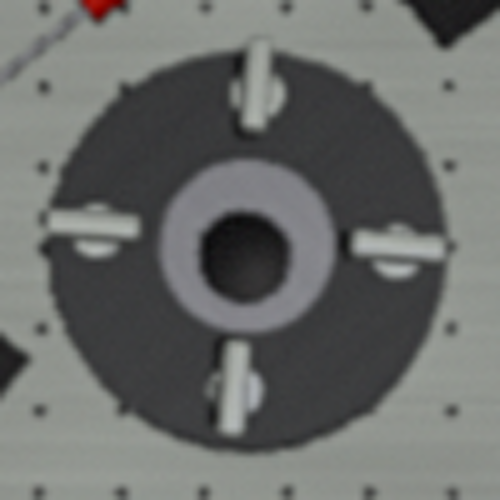

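All four bars, at (257,88), (95,224), (398,246) and (235,388) in the crop, lie on their cross lines, and each knob met its stop.

```bash
python3 -c "from workcell import *; print(sign_off())"
```

```text
the job is handed in; nothing more can be done
None
```

All four knobs were turned to their stops in star order, the last picture shows every bar within about 3° of the opposite knob, and the job was handed in at about 31 s; no verdict was returned.

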